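# Clip the power module into the test cradle

## Robot

A 6-joint arm with a two-finger parallel gripper is mounted at the origin on the work surface. World frame = base frame: x ahead of the robot, y to its left, z up, the work surface at z = 0. Lengths are in mm, angles in rad, forces in N, time in s.
With the tool pointing down it reaches from about 350 to 975 mm from the base axis. Payload 7.1 kg.
Tool frame: the origin (TCP) lies midway between the tips of the shut fingers; the grasp point (between the pads) lies 19 mm behind it (ctrl.grip_depth is the distance from the TCP to the grasp point, in mm); z points along the fingers, y is the line along which they close (so a half turn about z gives the same grasp; the last joint's range is limited). The gripper opens to 88 mm and grips with 3 to 60 N. Pads are 20 mm wide; open, the fingers measure 115 mm over their backs; the gripper's body (75 mm by 178 mm) begins 61 mm behind the grasp point.
Start: joints at [1.164, 0.423, 1.63, -0, 1.089, -0.019], TCP at [236.313, 578.585, 222.675] pointing down, gripper open.
Joint ranges: [-3, 3], [-0.9, 2.11], [0.09, 2.58], [-1.31, 4.45], [0.11, 2.69], [-2.54, 2.54]. Speed limits (rad/s): [2.39, 2.39, 3.01, 3.14, 3.14, 3.14].

## Interface

Orientations are given as a rotation vector (axis times angle).
In Python, from workcell import ctrl, cams gives the robot as it stands.
- The arm moves only by the tool move_arm, never from a script. Its argument "steps" is a list of rows, each a list of 3 entries, a list of its own where there are three numbers: the shift along the tool's x, y, z in units of 25 mm (1.0 is 25 mm), then the turn about the tool's z in units of 5 degrees (1.0 is 5 degrees), then the closure, from 0 (fully open) to 1 (shut). A call has 1 to 20 rows; each row shifts and turns the commanded pose from where the row before left it, along the tool's axes as they then stand; what a row does not reach is not made up. A row lasts 1/12 s, in which the tool goes at most 41.7 mm and 7.16 degrees, less where a joint would pass 70% of its speed; a pose out of reach is approached as far as the arm can. A call is refused whole if a number of a shift passes 1 or a number of a turn 1, either way. A call with a gripper value outside its range is refused whole. The fingers move at their own pace and stop on an object; the grip force is fixed at half the most. Time passes only in rows, so rows that do not move let the fingers close. It gives the time, the measured TCP pose, the force, the opening and the grip force at its end, in the units of the state.
- ctrl.get_obs(): the state, without advancing time (a new reading comes with each control period).
- cams.get_image(name): name is "scene" or "side" or "wrist"; returns a dict with "image" (480x640x3 uint8, red, green, blue), "camera_matrix" (3x3 intrinsics, pixels), "k1" (the pictures are not rectified: a ray, as slopes to the right and down, at radius r is drawn at 1 + k1 r^2 times it, then the intrinsics apply), "xyz" and "rotation" of the camera in the world; the wrist camera has in their place "mount" (4x4, takes a point from camera to tool coordinates, whose origin is the TCP and whose axes are the flange's). Camera axes: x right, y down, z forward; pixel columns grow to the right and rows downward; lengths in mm; the calibration is good to about 2 mm. A picture is of the moment at which its call begins: read the wrist's pose just before it. There is no depth.
- ctrl.close_job(): hands the job in; it is judged then, once.
Trained networks look in the newest picture that a camera, given by its name, has taken for a name from the list of things; names that differ only in an ending like _2 or _b are one class to them, and where a whole thing is asked for, a point or a joint stands for the part that bears it (a point fixed in the world has none). Each returns a list of dicts, best first, with "p" (0 to 1); they miss things now and then, are a little off and sometimes report something else, mostly with a low value. They report only what shows in the picture. A call takes as long as a camera call. They do not tell look-alikes from the thing itself.
- cams.boxes_of(camera, thing): "rect" ([centre column, centre row, width, height] in pixels, round what is visible of it).
- cams.cut_out(camera, thing): "pixels" (480x640 bool, what is visible of it) and "rect" ([centre column, centre row, width, height] in pixels, round what is visible of it).
The state is a dict: "t": time; "qpos": joint angles; "qvel": joint speeds; "joint_torque": joint torques, N m; "ee_pos": TCP position; "orientation": TCP orientation; "ft_force": force on the tool from outside, world axes, zero at the start; "moment": the same for the moment, N m; "width": finger opening in mm; "grasp_force": force on a finger pad.
Only numpy, scipy, OpenCV 4.12 (cv2) and the standard library are available. Lean on these libraries where they do the work, as an engineer would, in place of code of your own. Each camera call takes 0.05 s, during which the arm holds its last target. There are 200 camera calls.

## Task

Lay the blue-framed power module into the black test cradle and press down on each of its ends in turn, gently, until that end's red spring clip has snapped over it and the end is firmly down on the grey bed, so that the module is fully home and held by both clips. Feel for the stop and do not force it: the module must not be pressed hard on the bed. Leave everything else on the bench where it is.

Things in the scene. Friction and masses are not known exactly. Their poses are not given: they have to be found in the camera images.
- module: Blue-framed power module (green board, white press pads, finned heatsink), 100 to 210 g, flat on the bench. Origin: centre of its underside; z up, y along its length; half a turn makes no difference. Frame 46 (x) x 104 (y) x 10 high; a round steel catch bar (5 thick, 35 wide, axis at z 2.5, y +-57.5) stands off each end: 120 long over all. Black-framed old_module is a look-alike to leave alone.
- heatsink (a point): Centre of the top of the module's aluminium heatsink, at module (0, 0, 28) mm. The heatsink is 26 across (x), 40 long (y), z 10 to 28, and is the place to grip, across x.
- pad_p (a point): Centre of the white 22 mm square press pad at module (0, 38, 10) mm, flush with the frame's top: the place to press the +y end.
- pad_m (a point): Centre of the other press pad, at module (0, -38, 10) mm: the place to press the -y end.
- end_p (a point): Point on the underside of the +y catch bar, at module (0, 57.5, 0) mm.
- end_m (a point): Point on the underside of the -y catch bar, at module (0, -57.5, 0) mm.
- cradle: Black test cradle, fixed, a red clip at each end, on rubber levelling feet: its underside is 0 to 8 mm above the bench. Base 66 (x) x 190 (y) x 9, on it a grey bed; origin: centre of the underside, z up, y lengthwise. Four grey side guides at y = +-44 (each 16 long), inner faces at x = +-24.2 up to z 30, flaring to 30 at z 39. The module lies between them, y along y, either way.
- bed: Hard grey plate 46 (x) x 124 (y) x 3 fixed in the cradle, its top at cradle z 12: what the module stops on when fully home. More than 23 N between module and bed counts as forcing; the two shut clips alone already hold it down with about 13 N, so add little. Origin: centre of its underside, cradle (0, 0, 9) mm.
- seat (a point): Centre of the bed's top, cradle (0, 0, 12) mm, cradle axes: where the origin of the module belongs when fully home. Laid in loosely, the module rests level on the two clip ramps, its underside about 7 mm above this point, already between the side guides.
- clip_left (a joint): Outward slide (m) of the red spring clip at the cradle's +y end: 0 at rest, below 0.0015 snapped shut, up to 0.006. Pressing this end down pushes it out: the force at the pad grows over several mm to a peak of about 5 to 14 N (more if fast), drops as the bar passes the nose (slide about 0.0025), and the clip snaps back over the bar. Then the bed stops it: force climbs steeply.
- clip_right (a joint): The same for the clip at the cradle's -y end. After the peak the force drops to almost nothing, but the bar can hang on the nose by friction 1 to 3 mm above home, half latched, and stay so if let go: press on lightly until the clip has sprung back and the firm bed is felt (the force rises again, by 3 N or more within 0.3 mm).
- clip_left_lip (a point): Middle of the inner edge of the +y clip's wedge nose, at cradle (0, 57.5, 16.7) mm at rest, nose 26 wide (x). From this edge a ramp rises outward at 60 degrees to z 27, y 63.5, and the underside falls outward at 30 degrees.
- clip_right_lip (a point): The same on the -y clip, at cradle (0, -57.5, 16.7) mm at rest.
- old_module: Bystander: look-alike module, same sizes, black frame, brown board, grey pads. Leave alone.
- spray_can: Bystander: can with orange label, 58 across, 190 tall.
- flux_jar: Bystander: amber jar, 52 across, 70 tall.
- screwdriver: Bystander: screwdriver lying flat.
- brush: Bystander: brush lying flat.
- solder_spool: Bystander: steel spool, 52 across, 34 tall.
- tip_tray: Bystander: small white open tray, 70 x 50 x 25.
- cup: Bystander: grey cup, 72 across, 85 tall.
Things that resemble listed ones, but are neither listed nor needed, are in the scene too. Leave any orange look-alike of the module alone.

How it is judged (in metres and radians):
At the end, for the whole second after the job is handed in: Module centred in the cradle (within 4 mm, lengthwise within 0.08 rad), both ends' undersides within 1 mm of the bed, both clips snapped back (within 1.6 mm of rest) over the catch bars, at rest, nothing touched (horizontal distance between module and cradle below 0.004 m and angle between the y axis of module and the y axis of cradle, either way round below 0.08 rad and z of each of end_p, end_m in the frame of seat below 0.001 m and value of joint each of clip_left, clip_right below 0.0016 m and linear speed of module below 0.02 m/s).
It fails at once if the module is pressed on the bed with more than 23 N (contact force between module and bed above 23 N).
It fails at once if the robot strikes or presses the cradle with more than 25 N (contact force between the arm and cradle above 25 N).
It fails at once if another thing on the bench is shifted more than 15 mm (distance of any of old_module, spray_can, flux_jar, screwdriver, brush, solder_spool, tip_tray, cup from where it was at the start of the episode above 0.015 m).
It also fails if it takes over 72 s, if anything falls off the work surface, if the arm or the gripper's body presses on something with over 40 N, if the wrist force passes 120 N, or if a joint passes its speed limit or range.

## Working session

There is one attempt and no reset: what is moved stays moved. The work goes in short steps, Python scripts to look and compute and a tool call to move; the robot and the scene stay as the last step left them, time stands still between calls to the robot, and variables do not carry over. Pictures are saved under pics/ and viewed, at most 10 in all, crops included, and the job is handed in when it is done.

Besides the shell and the picture viewer there is one more tool, called after ">>>" by a JSON object that holds its "fn" and its "kwargs", one argument or row to a line. move_arm: Moves the arm, as the interface text tells. Its arguments: {"type":"object","properties":{"steps":{"type":"array"}},"required":["steps"]}

```bash
mkdir -p pics; ls; cat > h.py <<'E'
import numpy as np, cv2
from workcell import ctrl, cams
from scipy.spatial.transform import Rotation as R
def shot(name,fn=None):
    o=ctrl.get_obs(); d=cams.get_image(name); d=dict(d)
    if 'mount' in d:
        T=np.eye(4); T[:3,:3]=R.from_rotvec(o['orientation']).as_matrix(); T[:3,3]=o['ee_pos']
        M=T@np.array(d['mount']); d['xyz']=M[:3,3]; d['rotation']=M[:3,:3]
    d['xyz']=np.array(d['xyz']); r=np.array(d['rotation'])
    d['rotation']=r if r.shape==(3,3) else R.from_rotvec(r).as_matrix()
    if fn: cv2.imwrite(fn,d['image'][:,:,::-1])
    return d
def ray(d,uv):
    K=np.array(d['camera_matrix']); uv=np.atleast_2d(np.array(uv,float))
    p=cv2.undistortPoints(uv.reshape(-1,1,2),K,np.array([d['k1'],0,0,0.])).reshape(-1,2)
    return np.c_[p,np.ones(len(p))]@d['rotation'].T
def onz(d,uv,z):
    r=ray(d,uv); return d['xyz']+r*((z-d['xyz'][2])/r[:,2])[:,None]
def proj(d,P):
    K=np.array(d['camera_matrix']); P=np.atleast_2d(np.array(P,float))
    c=(P-d['xyz'])@d['rotation']; s=c[:,:2]/c[:,2:]; s=s*(1+d['k1']*(s**2).sum(1))[:,None]
    return s@K[:2,:2].T+K[:2,2]
E
python3 - <<'E'
from h import *
for n in ('scene','side','wrist'):
    d=shot(n,f'pics/{n}0.png'); print(n,d['xyz'].round(),d['rotation'].round(2).tolist(),d['camera_matrix'],d['k1'])
    for t in ('module','cradle','clip_left'):
        for b in cams.boxes_of(n,t): print(t,round(b['p'],2),np.round(b['rect']), onz(d,[b['rect'][:2]],10)[0].round())
print(ctrl.get_obs())
E
```

```text
pics
scene [1521.  500. 1063.] [[-0.47, 0.6, -0.64], [0.88, 0.33, -0.34], [0.01, -0.73, -0.69]] [[537.19655533   0.         321.98983405]
 [  0.         537.19655533 236.99860417]
 [  0.           0.           1.        ]] -0.040245332225063594
module 0.74 [386. 312.  43.  34.] [698. 252.  10.]
module 0.68 [182. 194.  28.  35.] [ 579. -491.   10.]
module 0.56 [368. 238.  35.  32.] [477. 100.  10.]
module 0.35 [234. 179.  13.  40.] [ 435. -392.   10.]
cradle 0.77 [280. 227.  59.  35.] [ 560. -143.   10.]
side [ 550. -714.  866.] [[1.0, -0.08, 0.05], [-0.09, -0.75, 0.66], [-0.02, -0.66, -0.75]] [[470.75241223   0.         315.80389593]
 [  0.         470.75241223 240.0118984 ]
 [  0.           0.           1.        ]] -0.017836550579266593
module 0.98 [266. 233.  26.  34.] [481.  75.  10.]
module 0.86 [341. 183.  30.  30.] [689. 239.  10.]
cradle 0.95 [303. 310.  40.  77.] [ 556. -156.   10.]
cradle 0.67 [279. 179.  33.  26.] [522. 273.  10.]
wrist [161. 609. 385.] [[0.38, 0.88, 0.28], [0.93, -0.36, -0.11], [-0.0, 0.3, -0.95]] [[421.53884048   0.         312.95172914]
 [  0.         421.53884048 234.70647955]
 [  0.           0.           1.        ]] -0.0829430592162794
{'t': 0.6, 'qpos': array([ 1.16402246e+00,  4.23078076e-01,  1.62988902e+00,  1.75395032e-05,
        1.08856708e+00, -1.89963133e-02]), 'qvel': array([ 0.00021565,  0.00070174, -0.00141933, -0.00085903,  0.00149392,
        0.0012025 ]), 'joint_torque': array([ 6.58732461e-05, -5.44283795e+01, -2.73934901e+01,  6.41709706e-02,
        1.69891713e-02, -1.61971752e-05]), 'ee_pos': array([236.30310937, 578.60969586, 222.69308409]), 'orientation': array([-6.05322296e-01, -3.08272145e+00, -9.49433164e-05]), 'ft_force': array([ 0.12789584, -0.71968724,  0.51317543]), 'moment': array([0.03437744, 0.06167208, 0.01250389]), 'grasp_force': 0.0, 'width': 87.97852519986526}
```

View pics/scene0.png

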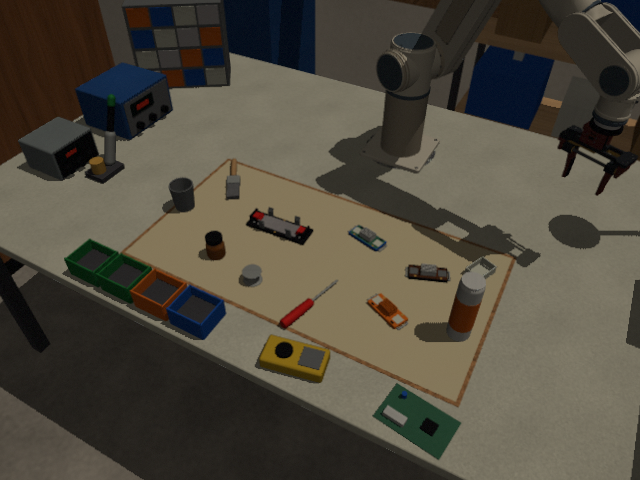

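The scene shows three look-alikes: blue-framed at (368,238), black at (428,272) and orange at (386,312). The blue one fits the description. The cradle is at (280,227). I'll confirm with an enlarged side crop covering both.

```bash
python3 - <<'E'
import cv2
a=cv2.imread('pics/side0.png')[150:370,220:380]
a=cv2.resize(a,None,fx=2.7,fy=2.7,interpolation=cv2.INTER_CUBIC)
b=cv2.imread('pics/scene0.png')[200:350,230:460]
b=cv2.resize(b,(365,238),interpolation=cv2.INTER_CUBIC)
import numpy as np
c=np.zeros((594,800,3),np.uint8); c[:a.shape[0],:a.shape[1]]=a; c[:238,432:797]=b
cv2.imwrite('pics/crop1.png',cv2.convertScaleAbs(c,alpha=1.5))
E
```

```text
(no output)
```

View pics/crop1.png

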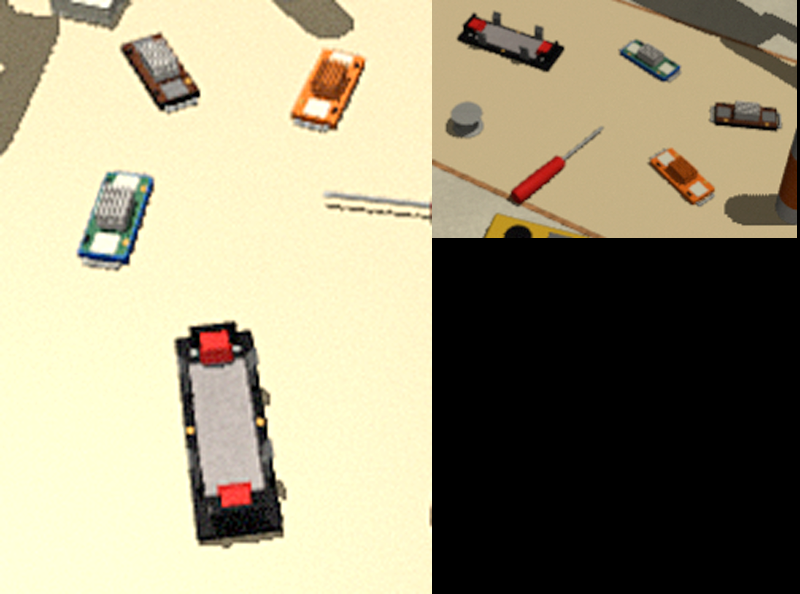

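The crop shows the blue-framed, green-board module at side pixel (263,232) as the target. The black one, (279,176), and the orange one, (341,183), are to be left. The cradle is at (303,310), with red clips at both ends. Next: rough poses, then move over.

```bash
cat >> h.py <<'E'
def to_tool(target,yaw_y=None,o=None):
    """shift in tool axes (units 25mm) and turn (units 5deg) so tool y lines up with world angle yaw_y"""
    o=o or ctrl.get_obs(); T=R.from_rotvec(o['orientation']).as_matrix()
    s=T.T@(np.array(target)-o['ee_pos'])/25; t=None
    if yaw_y is not None:
        a=np.arctan2(T[1,1],T[0,1]); e=(yaw_y-a+np.pi/2)%np.pi-np.pi/2
        t=-np.degrees(e)/5
    return s.round(3),t
E
python3 - <<'E'
from h import *
d=shot('side')
S=lambda p:[220+p[0]/2.7,150+p[1]/2.7]
print(onz(d,[S((125,182)),S((97,242)),S((115,205))],[10,10,28]).round())
print('clips',onz(d,[S((214,345)),S((235,494))],25).round())
o=ctrl.get_obs(); T=R.from_rotvec(o['orientation']).as_matrix(); print(T.round(3))
w=shot('wrist'); print(w['mount'])
P=onz(d,[S((125,182)),S((97,242))],10); v=P[0]-P[1]; yaw=np.arctan2(v[1],v[0]); print(np.degrees(yaw))
m=P.mean(0); print(m, to_tool([m[0],m[1],220],yaw+np.pi/2))
E
```

```text
[[483. 129.  10.]
 [457.  56.  10.]
 [475.  83.  28.]]
clips [[ 554.  -81.   25.]
 [ 561. -222.   25.]]
[[-0.926  0.378  0.   ]
 [ 0.378  0.926 -0.   ]
 [-0.    -0.    -1.   ]]
[[ 9.40258629e-04 -9.54498205e-01 -2.98215180e-01  8.16169355e+01]
 [ 9.99999433e-01  1.04642410e-03 -1.96340866e-04 -1.32682863e-01]
 [ 4.99466555e-04 -2.98214826e-01  9.54498647e-01 -1.62925035e+02]
 [ 0.00000000e+00  0.00000000e+00  0.00000000e+00  1.00000000e+00]]
69.94349923527487
[469.94375071  92.61390158  10.        ] (array([-16.003, -14.461,   0.107]), np.float64(17.56735875405567))
```

```bash
python3 - <<'E'
from h import *
print(to_tool([510,0,260],np.radians(160)))
E
```

```text
(array([-18.887, -17.285,  -1.493]), np.float64(17.55605860111065))
```

>>> {"fn": "move_arm", "kwargs": {
  "steps": [
    [[-1,-0.91,-0.08],0,0],
    [[-1,-0.91,-0.08],0,0],
    [[-1,-0.91,-0.08],0,0],
    [[-1,-0.91,-0.08],0,0],
    [[-1,-0.91,-0.08],0,0],
    [[-1,-0.91,-0.08],0,0],
    [[-1,-0.91,-0.08],0,0],
    [[-1,-0.91,-0.08],0,0],
    [[-1,-0.91,-0.08],0,0],
    [[-1,-0.91,-0.08],0,0],
    [[-1,-0.91,-0.08],0,0],
    [[-1,-0.91,-0.08],0,0],
    [[-1,-0.91,-0.08],0,0],
    [[-1,-0.91,-0.08],0,0],
    [[-1,-0.91,-0.08],0,0],
    [[-1,-0.91,-0.08],0,0],
    [[-1,-0.91,-0.08],0,0],
    [[-1,-0.91,-0.08],0,0],
    [[-0.89,-0.91,-0.05],0,0]
  ]
}}

```text
t: 2.28
ee_pos: [511.0, -2.0, 260.4]
orientation: [0.606, 3.082, 0.0]
ft_force: [0.3, 1.0, 0.1]
width: 87.5
grasp_force: 0.0
```

>>> {"fn": "move_arm", "kwargs": {
  "steps": [
    [[0,0,0],1,0],
    [[0,0,0],1,0],
    [[0,0,0],1,0],
    [[0,0,0],1,0],
    [[0,0,0],1,0],
    [[0,0,0],1,0],
    [[0,0,0],1,0],
    [[0,0,0],1,0],
    [[0,0,0],1,0],
    [[0,0,0],1,0],
    [[0,0,0],1,0],
    [[0,0,0],1,0],
    [[0,0,0],1,0],
    [[0,0,0],1,0],
    [[0,0,0],1,0],
    [[0,0,0],1,0],
    [[0,0,0],1,0],
    [[0,0,0],0.56,0],
    [[0,0,0],0,0],
    [[0,0,0],0,0]
  ]
}}

```text
t: 3.95
ee_pos: [510.0, -0.1, 260.0]
orientation: [2.572, 1.804, 0.0]
ft_force: [-0.2, 0.2, 0.2]
width: 88.2
grasp_force: 0.0
```

```bash
python3 - <<'E'
from h import *
d=shot('wrist','pics/w1.png'); np.save('pics/w1.npy',d,allow_pickle=True)
o=ctrl.get_obs(); print(o['t'],o['ee_pos'],o['qpos'],o['ft_force'])
for t in ('module','cradle','clip_left','pad_p','heatsink','bed'):
    for b in cams.boxes_of('wrist',t): print(t,round(b['p'],2),np.round(b['rect']), onz(d,[b['rect'][:2]],15)[0].round())
E
```

```text
4.0 [ 5.10030643e+02 -1.63782851e-01  2.59998662e+02] [-2.36283073e-02  2.08068199e-01  1.84540238e+00 -4.99458056e-05
  1.08799097e+00  3.24022834e-01] [-0.14789575  0.32161448 -0.62969807]
module 0.91 [242. 110.  62. 130.] [474.  94.  15.]
cradle 0.6 [389. 300.  90. 169.] [ 547. -139.   15.]
clip_left 0.58 [383. 253.  28.  25.] [557. -87.  15.]
pad_p 0.69 [245. 110.  61. 127.] [477.  93.  15.]
pad_p 0.47 [384. 252.  29.  23.] [558. -86.  15.]
heatsink 0.96 [243. 113.  66. 131.] [475.  92.  15.]
bed 0.82 [392. 305.  62. 111.] [ 549. -147.   15.]
```

View pics/w1.png

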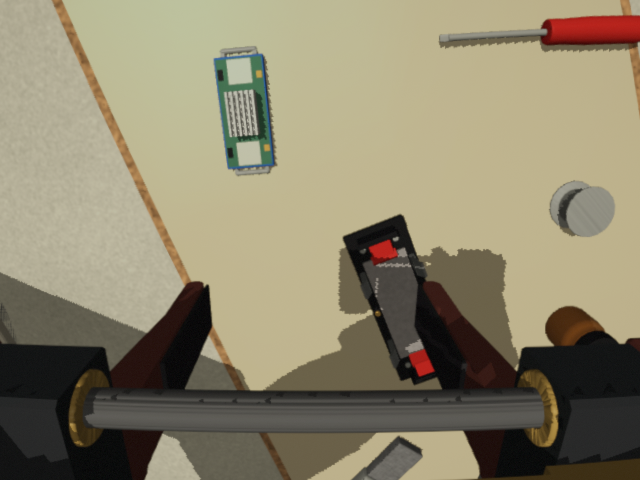

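The wrist view shows the blue module whole at (243,110), pads near (239,70) and (249,153). The cradle at (388,300) is partly hidden by a finger. I'll measure the module, then shift for a clear view of the cradle.

```bash
cat >> h.py <<'E'
from scipy.optimize import least_squares
def whites(d,box,thr=150,sat=40,z=10):
    im=d['image']; x0,y0,x1,y1=box
    hsv=cv2.cvtColor(im,cv2.COLOR_RGB2HSV)
    m=((hsv[...,2]>thr)&(hsv[...,1]<sat)).astype(np.uint8); k=np.zeros_like(m); k[y0:y1,x0:x1]=1
    n,l,s,c=cv2.connectedComponentsWithStats(m*k)
    return [(s[i].tolist(),c[i]) for i in range(1,n) if s[i][4]>60]
def redblobs(d,box):
    x0,y0,x1,y1=box; hsv=cv2.cvtColor(d['image'],cv2.COLOR_RGB2HSV)
    m=((hsv[...,1]>160)&(hsv[...,2]>90)&((hsv[...,0]<8)|(hsv[...,0]>172))).astype(np.uint8); k=np.zeros_like(m); k[y0:y1,x0:x1]=1
    n,l,s,c=cv2.connectedComponentsWithStats(m*k)
    return [(s[i].tolist(),c[i]) for i in range(1,n) if s[i][4]>60],m*k
E
python3 - <<'E'
from h import *
d=np.load('pics/w1.npy',allow_pickle=True).item()
for s,c in whites(d,(200,40,290,185)): print(s,c.round(1),onz(d,[c],10)[0].round(1))
# blue frame extents
hsv=cv2.cvtColor(d['image'],cv2.COLOR_RGB2HSV)[40:185,200:290]
E
```

```text
[220, 46, 34, 11, 73] [232.7  49.9] [485.8 147.6  10. ]
[226, 58, 26, 27, 586] [238.9  70.5] [484.3 128.8  10. ]
[228, 91, 9, 46, 123] [232.1 111.6] [464.1  96.6  10. ]
[233, 91, 9, 45, 115] [237.6 112.5] [468.7  94.   10. ]
[238, 90, 9, 45, 121] [242.6 111.2] [473.6  93.4  10. ]
[244, 90, 8, 45, 121] [248.  111.7] [478.3  91.2  10. ]
[249, 90, 9, 45, 123] [253.2 110.7] [483.3  90.3  10. ]
[224, 92, 8, 45, 105] [227.3 112.9] [459.3  97.   10. ]
[237, 141, 24, 25, 510] [248.6 153. ] [464.1  54.8  10. ]
```

>>> {"fn": "move_arm", "kwargs": {
  "steps": [
    [[-0.97,0.83,0],0,0],
    [[-0.97,0.83,0],0,0],
    [[-0.97,0.83,0],0,0],
    [[-0.97,0.83,0],0,0],
    [[-0.97,0.83,0],0,0],
    [[-0.97,0.83,0],0,0],
    [[-0.97,0.83,0],0,0],
    [[-0.97,0.83,0],0,0],
    [[0,0,0],0,0],
    [[0,0,0],0,0],
    [[0,0,0],0,0]
  ]
}}

```text
t: 5.22
ee_pos: [599.1, -238.8, 259.4]
orientation: [-2.573, -1.8, 0.001]
ft_force: [-1.1, -0.5, -1.1]
width: 87.8
grasp_force: 0.0
```

```bash
python3 - <<'E'
from h import *
d=shot('wrist','pics/w2.png'); np.save('pics/w2.npy',d,allow_pickle=True)
x,y=proj(d,[[556,-150,15]])[0].astype(int); print(x,y)
c=d['image'][max(0,y-100):y+110,max(0,x-100):x+120]; print(c.shape)
cv2.imwrite('pics/w2c.png',cv2.resize(c[:,:,::-1],None,fx=2.7,fy=2.7,interpolation=cv2.INTER_CUBIC))
E
```

```text
237 118
(210, 220, 3)
```

View pics/w2c.png

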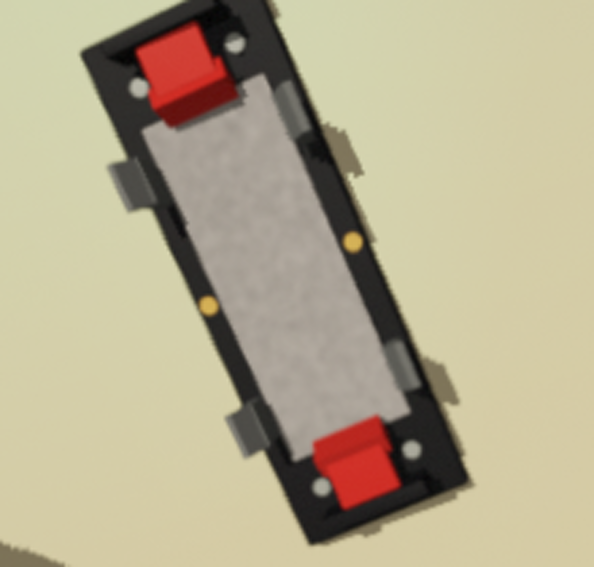

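The cradle is fully visible. Gold screws are at crop (208,306) and (353,241), grey bed between them. Base corners are at (82,52), (470,484) and (312,545). I'll fit its pose from these points.

```bash
python3 - <<'E'
from h import *
d=np.load('pics/w2.npy',allow_pickle=True).item(); s=shot('side')
W=lambda p:(np.array(p)+.5)/2.7-.5+np.array([137,18])
Sd=lambda p:(np.array(p)+.5)/2.7-.5+np.array([220,150])
pts=[((82,52),(-33,95,9)),((470,484),(33,-95,9)),((312,545),(-33,-95,9)),((143,128),(-23,62,12)),((291,461),(-23,-62,12)),((410,413),(23,-62,12)),((265,75),(23,62,12)),
((108,165),(-30,52,39)),((128,212),(-30,36,39)),((227,432),(-30,-36,39)),((247,458),(-30,-52,39))]
sp=[((203,542),(-33,-95,9)),((282,534),(33,-95,9)),((178,340),(-33,95,9))]
def T(q,P): 
    c,n=np.cos(q[2]),np.sin(q[2]); P=np.array(P,float)
    return np.c_[q[0]+c*P[:,0]-n*P[:,1],q[1]+n*P[:,0]+c*P[:,1],P[:,2]+q[3]]
A=np.array([W(p[0]) for p in pts]);B=[p[1] for p in pts]
A2=np.array([Sd(p[0]) for p in sp]);B2=[p[1] for p in sp]
def f(q,ex=np.zeros(2)):
    return np.r_[(proj(d,T(q,B))-A).ravel(),(q[3]-4)/4]
r=least_squares(f,[556,-150,0.05,4],loss='soft_l1'); print('wrist',r.x.round(3),f(r.x).round(1))
g=lambda q: np.r_[f(q),(proj(s,T(q,B2))-A2).ravel()]
r2=least_squares(g,r.x,loss='soft_l1');print('both',r2.x.round(3),g(r2.x)[-6:].round(1))
G=onz(d,[W((208,306)),W((353,241))],9+4);print('gold',G.round(1),G.mean(0).round(1),np.degrees(np.arctan2(*(G[1]-G[0])[[1,0]])))
print(to_tool([474.2,91.8,260],np.radians(74.7+90)))
E
```

```text
wrist [ 5.57788e+02 -1.51423e+02  4.10000e-02  2.64700e+00] [-2.4 -0.2 -0.2  0.2 -1.9  2.  -0.7  1.2  0.6  0.3 -0.5  0.2 -0.7 -0.1
  1.3 -0.6  2.1 -0.5  0.7 -6.3  0.9  0.1 -0.3]
both [ 5.57587e+02 -1.51537e+02  3.90000e-02  6.67000e-01] [-2.6 -1.2  0.6 -2.2 -1.2 -0.8]
gold [[ 530.2 -152.4   13. ]
 [ 586.5 -149.7   13. ]] [ 558.3 -151.1   13. ] 2.8009391684430964
(array([ 1.0696e+01, -9.2050e+00,  2.0000e-03]), np.float64(-0.9327459375121168))
```

Cradle at about (558, -151.3), yaw 2.4°, lift about 2–3 mm. Module at (474.2, 91.8), yaw 74.7°, with a pad spacing of 76.7 against 76 expected. Moving over the module.

>>> {"fn": "move_arm", "kwargs": {
  "steps": [
    [[0.972,-0.837,0],0,0],
    [[0.972,-0.837,0],0,0],
    [[0.972,-0.837,0],0,0],
    [[0.972,-0.837,0],0,0],
    [[0.972,-0.837,0],0,0],
    [[0.972,-0.837,0],0,0],
    [[0.972,-0.837,0],0,0],
    [[0.972,-0.837,0],0,0],
    [[0.972,-0.837,0.2],0,0],
    [[0.972,-0.837,0.8],0,0],
    [[0.972,-0.837,1],0,0],
    [[0,0,1],-0.93,0],
    [[0,0,1],0,0],
    [[0,0,1],0,0],
    [[0,0,0],0,0],
    [[0,0,0],0,0],
    [[0,0,0],0,0]
  ]
}}

```text
t: 6.73
ee_pos: [475.3, 91.1, 136.1]
orientation: [2.498, 1.905, 0.002]
ft_force: [-0.5, 1.1, 0.5]
width: 88.2
grasp_force: 0.0
```

```bash
python3 - <<'E'
from h import *
d=shot('wrist','pics/w3.png'); o=ctrl.get_obs(); print(o['ee_pos'])
for s,c in whites(d,(180,0,460,480)):
    if s[4]>800: print(s,c.round(1),onz(d,[c],10)[0].round(1))
print(to_tool([474.2,91.8,13],np.radians(164.7)))
E
```

```text
[475.71114851  91.03258869 136.47281275]
[295, 154, 32, 32, 1023] [310.5 169.5] [484.7 128.6  10. ]
[291, 199, 40, 69, 1595] [311.2 231.6] [473.3  85.5  10. ]
(array([ 0.009, -0.077,  4.939]), np.float64(-0.010365752894087522))
```

View pics/w3.png

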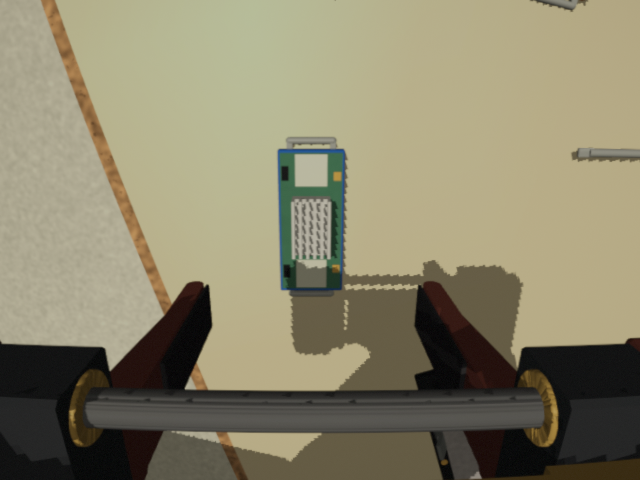

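The wrist view shows the module upright and centred between the fingers, its upper pad at (310,170) → (484.7,128.6), which agrees with the first measurement. Descending and gripping.

>>> {"fn": "move_arm", "kwargs": {
  "steps": [
    [[0,-0.07,0.8],0,0],
    [[0,0,0.9],0,0],
    [[0,0,0.9],0,0],
    [[0,0,0.9],0,0],
    [[0,0,0.7],0,0],
    [[0,0,0.4],0,0],
    [[0,0,0.3],0,0],
    [[0,0,0],0,0],
    [[0,0,0],0,0.4],
    [[0,0,0],0,0.8],
    [[0,0,0],0,1],
    [[0,0,0],0,1],
    [[0,0,0],0,1],
    [[0,0,0],0,1],
    [[0,0,0],0,1],
    [[0,0,0],0,1]
  ]
}}

```text
t: 8.12
ee_pos: [473.2, 91.2, 12.5]
orientation: [2.499, 1.904, 0.0]
ft_force: [0.4, 0.3, 0.2]
width: 38.0
grasp_force: 0.0
```

>>> {"fn": "move_arm", "kwargs": {
  "steps": [
    [[0,0,0],0,1],
    [[0,0,0],0,1],
    [[0,0,0],0,1],
    [[0,0,0],0,1],
    [[0,0,0],0,1],
    [[0,0,0],0,1],
    [[0,0,0],0,1]
  ]
}}

```text
t: 8.7
ee_pos: [473.2, 91.2, 12.4]
orientation: [2.498, 1.904, 0.0]
ft_force: [-0.3, 0.7, -0.8]
width: 25.3
grasp_force: 30.0
```

>>> {"fn": "move_arm", "kwargs": {
  "steps": [
    [[0,0,-0.4],0,1],
    [[0,0,-0.8],0,1],
    [[0,0,-1],0,1],
    [[0,0,-1],0,1],
    [[-0.85,0.584,-0.4],0,1],
    [[-0.85,0.584,0],0,1],
    [[-0.85,0.584,0],0,1],
    [[-0.85,0.584,0],0,1],
    [[-0.85,0.584,0],0,1],
    [[-0.85,0.584,0],0,1],
    [[-0.85,0.584,0],0,1],
    [[-0.85,0.584,0],0,1],
    [[-0.85,0.584,0],0,1],
    [[-0.85,0.584,0],0,1],
    [[0,0,0],-1,1],
    [[0,0,0],-1,1],
    [[0,0,0],-1,1],
    [[0,0,0],-0.54,1],
    [[0,0,0],0,1],
    [[0,0,0],0,1]
  ]
}}

```text
t: 10.37
ee_pos: [557.3, -152.4, 102.8]
orientation: [-2.178, -2.264, 0.0]
ft_force: [1.0, -0.1, -2.1]
width: 25.8
grasp_force: 30.0
```

```bash
python3 - <<'E'
from h import *
d=shot('wrist','pics/w4.png'); o=ctrl.get_obs(); print(o['t'],o['ee_pos'],o['width'],o['grasp_force'],o['ft_force'])
zm=o['ee_pos'][2]-12.4
for s,c in whites(d,(180,0,460,480)):
    if s[4]>500: print(s,c.round(1),onz(d,[c],10+zm)[0].round(1))
print(to_tool([558,-152.3,110],np.radians(182.4)))
# predicted cradle points
q=(558,-151.3,.042,2.6)
c,n=np.cos(q[2]),np.sin(q[2])
im=d['image'].copy()
for P in [(-33,95,9),(33,95,9),(-30,52,39),(30,52,39),(-30,36,39),(30,36,39),(0,57.5,16.7)]:
    p=proj(d,[[q[0]+c*P[0]-n*P[1],q[1]+n*P[0]+c*P[1],P[2]+q[3]]])[0]
    cv2.circle(im,tuple(p.round().astype(int).tolist()),3,(255,0,255),1); print(P,p.round(1))
cv2.imwrite('pics/w4.png',im[:,:,::-1])
E
```

```text
10.4167 [ 557.38907453 -152.34823911  102.71188198] 25.677937219383082 29.999911040067673 [ 0.40600278 -0.24501051 -1.86245386]
[275, 138, 78, 20, 972] [313.1 149.7] [555.4 -87.7 100.3]
[272, 160, 81, 18, 644] [307.3 164.3] [553.4 -93.4 100.3]
[285, 188, 56, 54, 2919] [312.8 214.8] [ 556.4 -113.8  100.3]
[285, 266, 25, 42, 694] [297.9 286.9] [ 551.2 -145.9  100.3]
[309, 266, 39, 63, 1710] [329.1 295.3] [ 564.8 -149.3  100.3]
(array([ 0.001,  0.024, -0.292]), np.float64(-0.03306660327673132))
(-33, 95, 9) [255.3  78.8]
(33, 95, 9) [370.5  78.5]
(-30, 52, 39) [256.4 160.5]
(30, 52, 39) [369.6 160.2]
(-30, 36, 39) [257.6 190.2]
(30, 36, 39) [368.6 189.9]
(0, 57.5, 16.7) [313.  145.7]
```

View pics/w4.png

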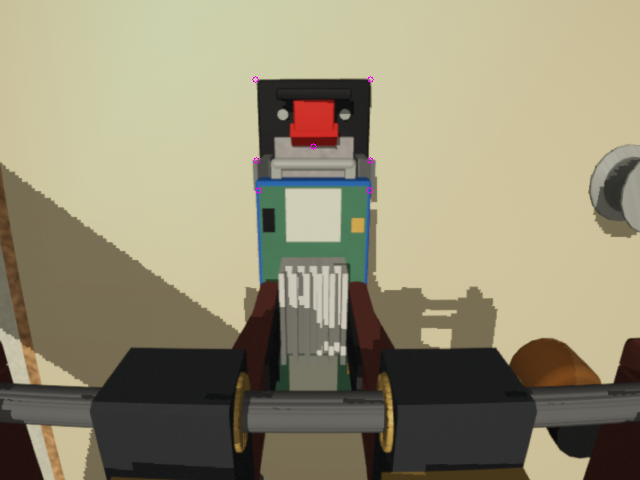

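The module hangs level and squared up over the cradle. Predicted points, e.g. corners (255,79)/(370,79), fall within 2–3 px of the real ones. Lowering until contact.

>>> {"fn": "move_arm", "kwargs": {
  "steps": [
    [[0.01,0.03,0.5],0,1],
    [[0,0,0.6],0,1],
    [[0,0,0.4],0,1],
    [[0,0,0.2],0,1],
    [[0,0,0.2],0,1],
    [[0,0,0],0,1],
    [[0,0,0],0,1]
  ]
}}

```text
t: 11.0
ee_pos: [558.3, -152.1, 54.7]
orientation: [-2.176, -2.266, 0.0]
ft_force: [-0.1, -0.6, -1.4]
width: 25.9
grasp_force: 30.0
```

>>> {"fn": "move_arm", "kwargs": {
  "steps": [
    [[0,0,0.1],0,1],
    [[0,0,0.1],0,1],
    [[0,0,0.1],0,1],
    [[0,0,0.1],0,1],
    [[0,0,0.04],0,1],
    [[0,0,0],0,1]
  ]
}}

```text
t: 11.5
ee_pos: [558.1, -152.1, 43.7]
orientation: [-2.175, -2.266, 0.0]
ft_force: [-0.4, 0.2, -1.0]
width: 25.8
grasp_force: 30.0
```

>>> {"fn": "move_arm", "kwargs": {
  "steps": [
    [[0,0,0.04],0,1],
    [[0,0,0.04],0,1],
    [[0,0,0],0,1],
    [[0,0,0],0,1]
  ]
}}

```text
t: 11.83
ee_pos: [558.3, -152.2, 41.9]
orientation: [-2.176, -2.266, 0.0]
ft_force: [0.4, -0.0, -2.0]
width: 25.7
grasp_force: 30.0
```

>>> {"fn": "move_arm", "kwargs": {
  "steps": [
    [[0,0,0.04],0,1],
    [[0,0,0.04],0,1],
    [[0,0,0.04],0,1],
    [[0,0,0],0,1],
    [[0,0,0],0,1]
  ]
}}

```text
t: 12.25
ee_pos: [558.3, -152.1, 38.8]
orientation: [-2.176, -2.266, 0.0]
ft_force: [-0.3, -0.5, -2.2]
width: 26.0
grasp_force: 30.0
```

>>> {"fn": "move_arm", "kwargs": {
  "steps": [
    [[0,0,0.04],0,1],
    [[0,0,0.04],0,1],
    [[0,0,0],0,1],
    [[0,0,0],0,1]
  ]
}}

```text
t: 12.58
ee_pos: [558.3, -152.1, 36.9]
orientation: [-2.176, -2.266, 0.0]
ft_force: [-0.8, -0.1, -1.5]
width: 25.7
grasp_force: 30.0
```

>>> {"fn": "move_arm", "kwargs": {
  "steps": [
    [[0,0,0.04],0,1],
    [[0,0,0.04],0,1],
    [[0,0,0],0,1],
    [[0,0,0],0,1]
  ]
}}

```text
t: 12.92
ee_pos: [558.3, -152.1, 34.8]
orientation: [-2.176, -2.266, 0.0]
ft_force: [0.6, -0.1, -2.1]
width: 25.7
grasp_force: 30.0
```

>>> {"fn": "move_arm", "kwargs": {
  "steps": [
    [[0,0,0.04],0,1],
    [[0,0,0],0,1],
    [[0,0,0],0,1]
  ]
}}

```text
t: 13.17
ee_pos: [558.5, -152.1, 34.0]
orientation: [2.176, 2.266, 0.0]
ft_force: [0.7, 0.1, -0.6]
width: 26.0
grasp_force: 30.0
```

>>> {"fn": "move_arm", "kwargs": {
  "steps": [
    [[0,0,0.04],0,1],
    [[0,0,0],0,1],
    [[0,0,0],0,1]
  ]
}}

```text
t: 13.42
ee_pos: [558.6, -152.2, 33.2]
orientation: [2.176, 2.266, 0.0]
ft_force: [-0.2, 1.3, 2.8]
width: 25.6
grasp_force: 30.0
```

Contact felt at TCP z about 33.7, so the underside is near 21.3 and the lift near 2.3 mm. Releasing, raising and shutting the fingers over the +y pad.

>>> {"fn": "move_arm", "kwargs": {
  "steps": [
    [[0,0,-0.03],0,0.5],
    [[0,0,0],0,0.5],
    [[0,0,0],0,0.5],
    [[0,0,0],0,0.5],
    [[0,0,0],0,0.5],
    [[0,0,-0.5],0,0.5],
    [[0,0,-0.8],0,0.5],
    [[0,0,-0.8],0,0.5],
    [[0,0,0],0,1],
    [[0.77,0,0],0,1],
    [[0.77,0,0],0,1],
    [[0,0,0],0,1],
    [[0,0,0],0,1],
    [[0,0,0],0,1],
    [[0,0,0],0,1],
    [[0,0,0],0,1],
    [[0,0,0],0,1]
  ]
}}

```text
t: 14.83
ee_pos: [556.8, -114.3, 86.1]
orientation: [-2.177, -2.265, 0.0]
ft_force: [-0.2, -0.6, 0.1]
width: 0.3
grasp_force: 0.0
```

```bash
python3 - <<'E'
from h import *
d=shot('wrist'); s=shot('side'); o=ctrl.get_obs(); print(o['t'],o['ee_pos'],o['width'],o['ft_force'])
a=d['image'][60:460,120:520]; x,y=proj(s,[[558,-151,20]])[0].astype(int)
b=cv2.resize(s['image'][y-60:y+60,x-60:x+60],(400,400),interpolation=cv2.INTER_CUBIC)
cv2.imwrite('pics/w5.png',np.hstack([a,b])[:,:,::-1])
E
```

```text
14.9333 [ 556.76318943 -114.10357003   86.09648701] 0.4804160325931043 [-0.38640574  1.19324497 -0.23167589]
```

View pics/w5.png

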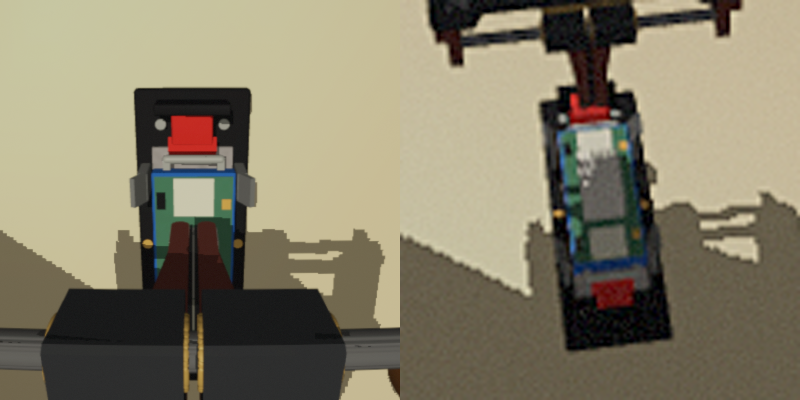

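The module lies between the guides. The gap at the +y bar needs checking, so I'll compare measured pixels with the prediction for a level rest.

```bash
python3 - <<'E'
from h import *
d=shot('wrist','pics/w6.png')
for h in (2.3,):
  q=(558.5,-151.3,.042,h); c,n=np.cos(q[2]),np.sin(q[2])
  for nm,P in dict(lip=(0,57.5,16.7),ramptop=(0,63.5,27),bartop=(0,57.5,24),pad_far=(0,49,29),frame_end=(0,52,29),frameL=(-23,52,29),frameR=(23,52,29),bedend=(0,62,12),base=(0,95,9),guideL=(-30,52,39),guideR=(30,52,39),inL=(-24.2,52,30)).items():
    print(nm,(proj(d,[[q[0]+c*P[0]-n*P[1],q[1]+n*P[0]+c*P[1],P[2]+q[3]]])[0]-[120,60]).round(1))
cv2.imwrite('pics/w6.png',cv2.resize(d['image'][130:300,230:400],None,fx=3.5,fy=3.5,interpolation=cv2.INTER_CUBIC)[:,:,::-1])
s=whites(d,(280,200,360,300))
for a,b in s: print(a,b-[120,60])
E
```

```text
lip [192.2 157.2]
ramptop [192.1 151.4]
bartop [192.1 160.7]
pad_far [192.1 178.2]
frame_end [192.1 172.9]
frameL [149.6 173. ]
frameR [234.7 172.9]
bedend [192.2 147.5]
base [192.1  88.6]
guideL [134.3 178.7]
guideR [249.9 178.6]
inL [147.2 173.5]
[340, 209, 12, 19, 95] [227.34736842 156.24210526]
[280, 218, 63, 12, 285] [187.22807018 160.61052632]
[293, 239, 41, 38, 1496] [193.41644385 197.0842246 ]
```

View pics/w6.png

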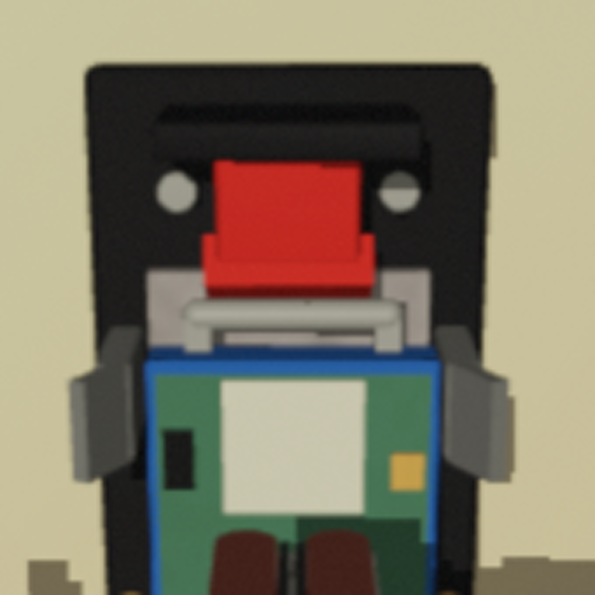

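Bar (predicted row 160.7, seen about 160) and frame end (172.9, seen about 173) match a level loose rest. Now pressing the +y end: quick approach, then slow steps.

>>> {"fn": "move_arm", "kwargs": {
  "steps": [
    [[0,0,0.6],0,1],
    [[0,0,0.7],0,1],
    [[0,0,0.4],0,1],
    [[0,0,0.2],0,1],
    [[0,0,0.12],0,1],
    [[0,0,0.04],0,1],
    [[0,0,0],0,1],
    [[0,0,0],0,1]
  ]
}}

```text
t: 15.65
ee_pos: [557.2, -113.8, 35.2]
orientation: [2.175, 2.266, 0.001]
ft_force: [0.7, -0.2, -0.2]
width: 0.4
grasp_force: 0.0
```

>>> {"fn": "move_arm", "kwargs": {
  "steps": [
    [[0,0,0.02],0,1],
    [[0,0,0.02],0,1],
    [[0,0,0.02],0,1],
    [[0,0,0.02],0,1],
    [[0,0,0],0,1]
  ]
}}

```text
t: 16.07
ee_pos: [556.8, -113.7, 32.7]
orientation: [2.176, 2.266, -0.0]
ft_force: [0.0, -0.3, 0.2]
width: 0.3
grasp_force: 0.0
```

>>> {"fn": "move_arm", "kwargs": {
  "steps": [
    [[0,0,0.02],0,1],
    [[0,0,0.02],0,1],
    [[0,0,0],0,1]
  ]
}}

```text
t: 16.32
ee_pos: [556.7, -113.7, 31.6]
orientation: [-2.176, -2.266, 0.0]
ft_force: [-0.6, 0.2, 0.2]
width: 0.4
grasp_force: 0.0
```

>>> {"fn": "move_arm", "kwargs": {
  "steps": [
    [[0,0,0.02],0,1],
    [[0,0,0.02],0,1],
    [[0,0,0],0,1]
  ]
}}

```text
t: 16.57
ee_pos: [556.9, -113.7, 30.8]
orientation: [2.176, 2.266, 0.0]
ft_force: [-0.8, 0.0, 2.6]
width: 0.8
grasp_force: 1.3
```

>>> {"fn": "move_arm", "kwargs": {
  "steps": [
    [[0,0,0.02],0,1],
    [[0,0,0.02],0,1],
    [[0,0,0],0,1]
  ]
}}

```text
t: 16.82
ee_pos: [557.1, -113.8, 30.0]
orientation: [2.175, 2.266, 0.0]
ft_force: [-1.0, -0.8, 5.3]
width: 0.5
grasp_force: 2.4
```

>>> {"fn": "move_arm", "kwargs": {
  "steps": [
    [[0,0,0.02],0,1],
    [[0,0,0.02],0,1],
    [[0,0,0],0,1]
  ]
}}

```text
t: 17.07
ee_pos: [557.2, -113.9, 29.2]
orientation: [2.175, 2.266, 0.001]
ft_force: [-0.7, -0.4, 6.6]
width: 0.6
grasp_force: 3.1
```

>>> {"fn": "move_arm", "kwargs": {
  "steps": [
    [[0,0,0.02],0,1],
    [[0,0,0.02],0,1],
    [[0,0,0],0,1]
  ]
}}

```text
t: 17.32
ee_pos: [557.2, -114.0, 28.2]
orientation: [2.175, 2.265, 0.001]
ft_force: [-0.3, -1.4, 4.7]
width: 0.0
grasp_force: 2.7
```

>>> {"fn": "move_arm", "kwargs": {
  "steps": [
    [[0,0,0.02],0,1],
    [[0,0,0],0,1]
  ]
}}

```text
t: 17.48
ee_pos: [556.9, -113.8, 27.2]
orientation: [2.176, 2.266, 0.0]
ft_force: [-0.8, 0.4, -0.0]
width: 0.8
grasp_force: 0.0
```

>>> {"fn": "move_arm", "kwargs": {
  "steps": [
    [[0,0,0.02],0,1],
    [[0,0,0],0,1]
  ]
}}

```text
t: 17.65
ee_pos: [556.5, -113.6, 26.3]
orientation: [-2.175, -2.266, 0.0]
ft_force: [0.4, 0.2, 0.2]
width: 0.6
grasp_force: 0.0
```

The peak was about 7 N and has passed. Now fine 0.25 mm steps towards the bed.

>>> {"fn": "move_arm", "kwargs": {
  "steps": [
    [[0,0,0.01],0,1],
    [[0,0,0.0],0,1],
    [[0,0,0],0,1]
  ]
}}

```text
t: 17.9
ee_pos: [556.7, -113.6, 26.3]
orientation: [-2.176, -2.266, 0.0]
ft_force: [0.4, -1.0, -0.1]
width: 0.5
grasp_force: 0.0
```

>>> {"fn": "move_arm", "kwargs": {
  "steps": [
    [[0,0,0.01],0,1],
    [[0,0,0.0],0,1],
    [[0,0,0],0,1]
  ]
}}

```text
t: 18.15
ee_pos: [556.8, -113.7, 26.2]
orientation: [-2.176, -2.266, 0.0]
ft_force: [-0.3, 0.2, -0.6]
width: 0.6
grasp_force: 0.1
```

>>> {"fn": "move_arm", "kwargs": {
  "steps": [
    [[0,0,0.01],0,1],
    [[0,0,0.0],0,1],
    [[0,0,0],0,1]
  ]
}}

```text
t: 18.4
ee_pos: [556.8, -113.7, 26.0]
orientation: [-2.176, -2.266, -0.0]
ft_force: [-0.3, -0.1, 2.4]
width: 0.4
grasp_force: 0.9
```

>>> {"fn": "move_arm", "kwargs": {
  "steps": [
    [[0,0,0.01],0,1],
    [[0,0,0.0],0,1],
    [[0,0,0],0,1]
  ]
}}

```text
t: 18.65
ee_pos: [556.8, -113.7, 25.9]
orientation: [2.176, 2.266, 0.0]
ft_force: [-1.4, 0.2, 5.2]
width: 0.6
grasp_force: 2.5
```

>>> {"fn": "move_arm", "kwargs": {
  "steps": [
    [[0,0,0.01],0,1],
    [[0,0,0.0],0,1],
    [[0,0,0],0,1]
  ]
}}

```text
t: 18.9
ee_pos: [556.8, -113.7, 25.8]
orientation: [2.176, 2.266, 0.0]
ft_force: [-2.5, 1.0, 7.3]
width: 0.6
grasp_force: 3.7
```

The force rises from about 0 to 7 N within 0.4 mm, so the +y end is firmly on the bed. Moving over to the −y pad.

>>> {"fn": "move_arm", "kwargs": {
  "steps": [
    [[0,0,-0.3],0,1],
    [[0,0,-0.7],0,1],
    [[0,0,-0.7],0,1],
    [[-0.6,0,0],0,1],
    [[-0.9,0,0],0,1],
    [[-0.9,0,0],0,1],
    [[-0.64,0,0],0,1],
    [[0,0,0],0,1],
    [[0,0,0],0,1],
    [[0,0,0.6],0,1],
    [[0,0,0.5],0,1],
    [[0,0,0.2],0,1],
    [[0,0,0.08],0,1],
    [[0,0,0],0,1],
    [[0,0,0],0,1]
  ]
}}

```text
t: 20.15
ee_pos: [559.9, -189.3, 33.4]
orientation: [-2.175, -2.267, 0.0]
ft_force: [-0.1, 0.1, 0.5]
width: 0.7
grasp_force: 0.0
```

>>> {"fn": "move_arm", "kwargs": {
  "steps": [
    [[0,0,0.02],0,1],
    [[0,0,0.02],0,1],
    [[0,0,0],0,1]
  ]
}}

```text
t: 20.4
ee_pos: [560.1, -189.7, 32.8]
orientation: [2.175, 2.266, 0.0]
ft_force: [-0.1, -0.4, 0.3]
width: 0.2
grasp_force: 0.0
```

>>> {"fn": "move_arm", "kwargs": {
  "steps": [
    [[0,0,0.02],0,1],
    [[0,0,0.02],0,1],
    [[0,0,0],0,1]
  ]
}}

```text
t: 20.65
ee_pos: [559.9, -189.7, 31.4]
orientation: [2.176, 2.266, 0.0]
ft_force: [0.1, -0.5, 0.7]
width: 0.6
grasp_force: 0.0
```

>>> {"fn": "move_arm", "kwargs": {
  "steps": [
    [[0,0,0.02],0,1],
    [[0,0,0.02],0,1],
    [[0,0,0],0,1]
  ]
}}

```text
t: 20.9
ee_pos: [559.9, -189.7, 30.4]
orientation: [2.176, 2.266, 0.0]
ft_force: [0.3, 0.3, 0.2]
width: 0.3
grasp_force: 0.3
```

>>> {"fn": "move_arm", "kwargs": {
  "steps": [
    [[0,0,0.02],0,1],
    [[0,0,0.02],0,1],
    [[0,0,0],0,1]
  ]
}}

```text
t: 21.15
ee_pos: [560.0, -189.7, 29.8]
orientation: [2.176, 2.266, 0.0]
ft_force: [-0.2, 1.1, 4.0]
width: 0.4
grasp_force: 2.3
```

>>> {"fn": "move_arm", "kwargs": {
  "steps": [
    [[0,0,0.02],0,1],
    [[0,0,0.02],0,1],
    [[0,0,0],0,1]
  ]
}}

```text
t: 21.4
ee_pos: [560.2, -189.8, 29.0]
orientation: [2.175, 2.266, 0.0]
ft_force: [-1.8, 0.2, 6.9]
width: 0.4
grasp_force: 3.2
```

>>> {"fn": "move_arm", "kwargs": {
  "steps": [
    [[0,0,0.02],0,1],
    [[0,0,0],0,1]
  ]
}}

```text
t: 21.57
ee_pos: [560.3, -189.8, 28.7]
orientation: [2.175, 2.266, 0.0]
ft_force: [-2.0, 0.1, 7.9]
width: 0.5
grasp_force: 4.0
```

>>> {"fn": "move_arm", "kwargs": {
  "steps": [
    [[0,0,0.02],0,1],
    [[0,0,0],0,1]
  ]
}}

```text
t: 21.73
ee_pos: [560.4, -189.9, 28.3]
orientation: [2.175, 2.265, 0.001]
ft_force: [-1.8, -0.2, 9.0]
width: 0.7
grasp_force: 4.5
```

>>> {"fn": "move_arm", "kwargs": {
  "steps": [
    [[0,0,0.02],0,1],
    [[0,0,0],0,1]
  ]
}}

```text
t: 21.9
ee_pos: [560.5, -189.9, 28.0]
orientation: [2.175, 2.265, 0.001]
ft_force: [-1.6, 0.7, 9.3]
width: 0.5
grasp_force: 4.8
```

>>> {"fn": "move_arm", "kwargs": {
  "steps": [
    [[0,0,0.02],0,1],
    [[0,0,0],0,1]
  ]
}}

```text
t: 22.07
ee_pos: [560.6, -190.0, 27.6]
orientation: [2.175, 2.265, 0.001]
ft_force: [-2.6, 0.5, 9.4]
width: 0.6
grasp_force: 5.2
```

>>> {"fn": "move_arm", "kwargs": {
  "steps": [
    [[0,0,0.016],0,1],
    [[0,0,0],0,1]
  ]
}}

```text
t: 22.23
ee_pos: [560.6, -190.0, 27.1]
orientation: [2.175, 2.265, 0.001]
ft_force: [-1.3, 0.6, 9.8]
width: 0.3
grasp_force: 4.7
```

>>> {"fn": "move_arm", "kwargs": {
  "steps": [
    [[0,0,0.016],0,1],
    [[0,0,0],0,1]
  ]
}}

```text
t: 22.4
ee_pos: [560.6, -189.9, 26.4]
orientation: [2.175, 2.265, 0.001]
ft_force: [-0.1, -0.6, 2.6]
width: 0.3
grasp_force: 1.5
```

>>> {"fn": "move_arm", "kwargs": {
  "steps": [
    [[0,0,0.01],0,1],
    [[0,0,0],0,1],
    [[0,0,0],0,1]
  ]
}}

```text
t: 22.65
ee_pos: [559.6, -189.5, 25.1]
orientation: [-2.175, -2.266, 0.0]
ft_force: [-0.1, 0.5, 0.3]
width: 0.6
grasp_force: 0.0
```

>>> {"fn": "move_arm", "kwargs": {
  "steps": [
    [[0,0,0.01],0,1],
    [[0,0,0],0,1],
    [[0,0,0],0,1]
  ]
}}

```text
t: 22.9
ee_pos: [559.6, -189.5, 24.8]
orientation: [-2.175, -2.266, 0.0]
ft_force: [0.6, -0.4, 0.3]
width: 0.4
grasp_force: 0.0
```

>>> {"fn": "move_arm", "kwargs": {
  "steps": [
    [[0,0,0.01],0,1],
    [[0,0,0],0,1],
    [[0,0,0],0,1]
  ]
}}

```text
t: 23.15
ee_pos: [559.8, -189.6, 24.8]
orientation: [-2.176, -2.266, 0.0]
ft_force: [-0.8, -0.9, 0.3]
width: 0.5
grasp_force: 0.0
```

>>> {"fn": "move_arm", "kwargs": {
  "steps": [
    [[0,0,0.01],0,1],
    [[0,0,0],0,1],
    [[0,0,0],0,1]
  ]
}}

```text
t: 23.4
ee_pos: [559.9, -189.6, 24.6]
orientation: [-2.176, -2.266, 0.0]
ft_force: [-0.1, 0.3, -0.2]
width: 0.3
grasp_force: 0.0
```

>>> {"fn": "move_arm", "kwargs": {
  "steps": [
    [[0,0,0.01],0,1],
    [[0,0,0],0,1],
    [[0,0,0],0,1]
  ]
}}

```text
t: 23.65
ee_pos: [559.9, -189.6, 24.6]
orientation: [2.176, 2.266, 0.0]
ft_force: [-0.9, -0.6, 2.5]
width: 0.6
grasp_force: 1.3
```

>>> {"fn": "move_arm", "kwargs": {
  "steps": [
    [[0,0,0.01],0,1],
    [[0,0,0],0,1],
    [[0,0,0],0,1]
  ]
}}

```text
t: 23.9
ee_pos: [559.9, -189.6, 24.5]
orientation: [2.176, 2.266, 0.0]
ft_force: [-2.2, 1.2, 5.9]
width: 0.6
grasp_force: 2.7
```

The −y end is firm at z 24.5 (+3.4 N in 0.1 mm). I'll probe the +y pad again: fully home, it should be firm at about the same height.

>>> {"fn": "move_arm", "kwargs": {
  "steps": [
    [[0,0,-0.3],0,1],
    [[0,0,-0.7],0,1],
    [[0,0,-0.7],0,1],
    [[0.6,0,0],0,1],
    [[0.9,0,0],0,1],
    [[0.9,0,0],0,1],
    [[0.64,0,0],0,1],
    [[0,0,0],0,1],
    [[0,0,0],0,1],
    [[0,0,0.6],0,1],
    [[0,0,0.6],0,1],
    [[0,0,0.2],0,1],
    [[0,0,0.12],0,1],
    [[0,0,0.06],0,1],
    [[0,0,0],0,1],
    [[0,0,0],0,1]
  ]
}}

```text
t: 25.23
ee_pos: [557.1, -114.0, 27.6]
orientation: [2.176, 2.265, 0.001]
ft_force: [-0.2, -0.2, 0.1]
width: 0.5
grasp_force: 0.0
```

>>> {"fn": "move_arm", "kwargs": {
  "steps": [
    [[0,0,0.02],0,1],
    [[0,0,0],0,1],
    [[0,0,0],0,1]
  ]
}}

```text
t: 25.48
ee_pos: [557.0, -113.7, 27.0]
orientation: [2.175, 2.266, 0.0]
ft_force: [0.1, 0.9, -0.1]
width: 0.2
grasp_force: 0.0
```

>>> {"fn": "move_arm", "kwargs": {
  "steps": [
    [[0,0,0.01],0,1],
    [[0,0,0],0,1],
    [[0,0,0],0,1]
  ]
}}

```text
t: 25.73
ee_pos: [556.8, -113.7, 26.5]
orientation: [2.176, 2.266, 0.0]
ft_force: [-0.4, -0.6, -0.8]
width: 0.4
grasp_force: 0.0
```

>>> {"fn": "move_arm", "kwargs": {
  "steps": [
    [[0,0,0.01],0,1],
    [[0,0,0],0,1],
    [[0,0,0],0,1]
  ]
}}

```text
t: 25.98
ee_pos: [556.7, -113.7, 26.1]
orientation: [-2.176, -2.266, 0.0]
ft_force: [0.3, -0.4, -0.0]
width: 0.2
grasp_force: 0.0
```

>>> {"fn": "move_arm", "kwargs": {
  "steps": [
    [[0,0,0.02],0,1],
    [[0,0,0],0,1],
    [[0,0,0],0,1]
  ]
}}

```text
t: 26.23
ee_pos: [556.8, -113.7, 25.6]
orientation: [-2.176, -2.266, 0.0]
ft_force: [-0.4, 0.0, -0.2]
width: 0.7
grasp_force: 0.0
```

>>> {"fn": "move_arm", "kwargs": {
  "steps": [
    [[0,0,0.01],0,1],
    [[0,0,0],0,1],
    [[0,0,0],0,1]
  ]
}}

```text
t: 26.48
ee_pos: [556.8, -113.7, 25.4]
orientation: [-2.176, -2.266, 0.0]
ft_force: [0.3, 0.1, -0.2]
width: 0.8
grasp_force: 0.0
```

>>> {"fn": "move_arm", "kwargs": {
  "steps": [
    [[0,0,0.01],0,1],
    [[0,0,0],0,1],
    [[0,0,0],0,1]
  ]
}}

```text
t: 26.73
ee_pos: [556.8, -113.7, 25.1]
orientation: [-2.176, -2.266, 0.0]
ft_force: [0.1, -0.1, -1.4]
width: 0.3
grasp_force: 0.0
```

>>> {"fn": "move_arm", "kwargs": {
  "steps": [
    [[0,0,0.01],0,1],
    [[0,0,0],0,1],
    [[0,0,0],0,1]
  ]
}}

```text
t: 26.98
ee_pos: [556.8, -113.7, 24.9]
orientation: [-2.176, -2.266, 0.0]
ft_force: [0.1, -0.5, 0.6]
width: 0.7
grasp_force: 0.0
```

>>> {"fn": "move_arm", "kwargs": {
  "steps": [
    [[0,0,0.01],0,1],
    [[0,0,0],0,1],
    [[0,0,0],0,1]
  ]
}}

```text
t: 27.23
ee_pos: [556.7, -113.7, 24.6]
orientation: [-2.176, -2.266, 0.0]
ft_force: [-0.0, -0.3, -1.1]
width: 0.1
grasp_force: 0.0
```

>>> {"fn": "move_arm", "kwargs": {
  "steps": [
    [[0,0,0.01],0,1],
    [[0,0,0],0,1],
    [[0,0,0],0,1]
  ]
}}

```text
t: 27.48
ee_pos: [556.8, -113.7, 24.6]
orientation: [2.176, 2.266, 0.0]
ft_force: [-0.9, 0.0, 3.5]
width: 0.5
grasp_force: 1.4
```

Both pads are firm at the same height (24.6 and 24.5), about 6.7 mm below the loose rest. Retreating for a last look.

>>> {"fn": "move_arm", "kwargs": {
  "steps": [
    [[0,0,-0.4],0,1],
    [[0,0,-0.9],0,1],
    [[0,0,-1],0,1],
    [[0,0,-1],0,1],
    [[0,0,-1],0,1],
    [[-0.9,0,-0.8],0,1],
    [[-1,0,-0.6],0,1],
    [[-1,0,-0.5],0,1],
    [[-1,0,0],0,1],
    [[-1,0,0],0,1],
    [[-1,0,0],0,1],
    [[0,0,0],0,1],
    [[0,0,0],0,1],
    [[0,0,0],0,1]
  ]
}}

```text
t: 28.65
ee_pos: [562.4, -260.6, 179.5]
orientation: [-2.176, -2.265, -0.0]
ft_force: [-0.6, 0.4, -0.8]
width: 0.4
grasp_force: 0.0
```

```bash
python3 - <<'E'
from h import *
d=shot('wrist'); print(ctrl.get_obs()['ee_pos'])
q=(558.5,-151.3,.042,2.3); c,n=np.cos(q[2]),np.sin(q[2])
W=lambda P:[q[0]+c*P[0]-n*P[1],q[1]+n*P[0]+c*P[1],P[2]+q[3]]
x,y=proj(d,[W((0,0,20))])[0].astype(int)
x0,y0=max(0,x-80),max(0,y-105)
for nm,P in dict(lip_p=(0,57.5,16.7),lip_m=(0,-57.5,16.7),frame_p=(0,52,22),frame_m=(0,-52,22)).items(): print(nm,((proj(d,[W(P)])[0]-[x0,y0])*2.8).round())
cv2.imwrite('pics/w7.png',cv2.resize(d['image'][y0:y0+210,x0:x0+200],None,fx=2.8,fy=2.8,interpolation=cv2.INTER_CUBIC)[:,:,::-1])
E
```

```text
[ 562.48919453 -260.21400161  179.46197499]
lip_p [224. -59.]
lip_m [224. 406.]
frame_p [224. -41.]
frame_m [224. 387.]
```

View pics/w7.png

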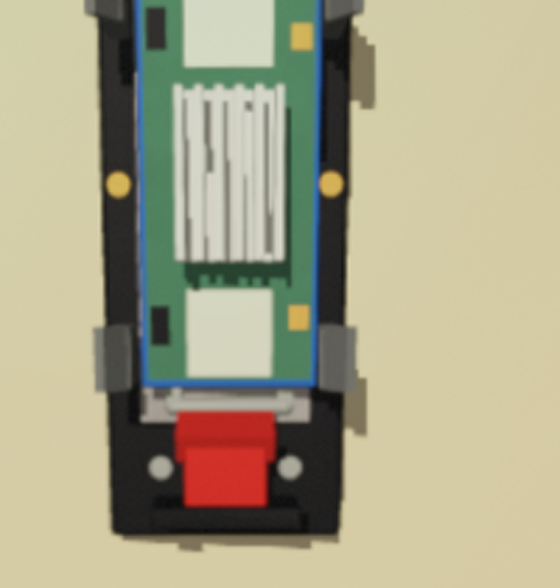

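The −y end shows the bar tucked under the red nose, whose edge is at row 411. The rest prediction is 406, about 1.5 mm, close to the roughly 1.2 mm slide that geometry gives for a shut clip. A quick look at the +y end, which is off the picture.

>>> {"fn": "move_arm", "kwargs": {
  "steps": [
    [[0.8,0,0],0,1],
    [[1,0,0],0,1],
    [[1,0,0],0,1],
    [[1,0,0],0,1],
    [[0.5,0,0],0,1],
    [[0,0,0],0,1],
    [[0,0,0],0,1],
    [[0,0,0],0,1]
  ]
}}

```text
t: 29.37
ee_pos: [558.7, -154.2, 179.6]
orientation: [2.175, 2.266, -0.0]
ft_force: [-0.7, -0.2, 0.0]
width: 0.4
grasp_force: 0.0
```

```bash
python3 - <<'E'
from h import *
d=shot('wrist')
q=(558.5,-151.3,.042,2.3); c,n=np.cos(q[2]),np.sin(q[2])
W=lambda P:[q[0]+c*P[0]-n*P[1],q[1]+n*P[0]+c*P[1],P[2]+q[3]]
x,y=proj(d,[W((0,60,20))])[0].astype(int)
x0,y0=max(0,x-70),max(0,y-60)
for nm,P in dict(lip0=(0,57.5,16.7),lip12=(0,58.7,16.7),lip25=(0,60,16.7),frame_home=(0,52,22),bar_home=(0,57.5,17),base=(0,95,9),gold=(-29,0,9)).items(): print(nm,((proj(d,[W(P)])[0]-[x0,y0])*4).round())
cv2.imwrite('pics/w8.png',cv2.resize(d['image'][y0:y0+140,x0:x0+150],None,fx=4,fy=4,interpolation=cv2.INTER_CUBIC)[:,:,::-1])
E
```

```text
lip0 [284. 253.]
lip12 [284. 247.]
lip25 [284. 240.]
frame_home [284. 285.]
bar_home [284. 253.]
base [284.  47.]
gold [140. 542.]
```

View pics/w8.png

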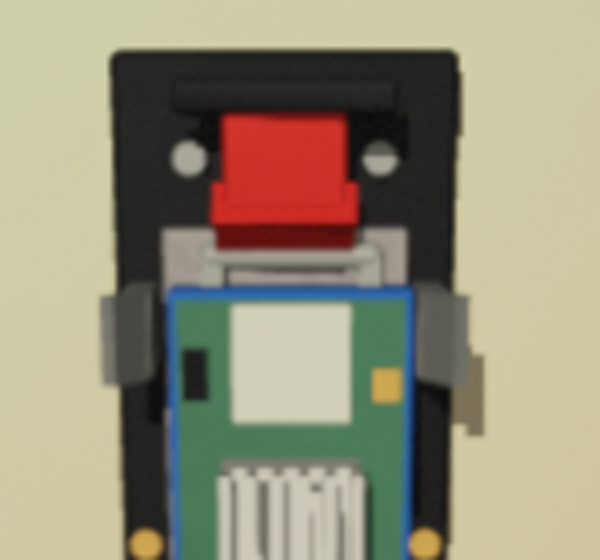

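The +y nose edge sits at row 247, right at the predicted shut value and over the bar, and the frame end is at its home row of about 287. Both ends are latched, so I'm handing in.

```bash
python3 -c "
from workcell import ctrl
print(ctrl.close_job())"
```

```text
the job is handed in; nothing more can be done
None
```

The blue-framed module is lying in the cradle with both ends firm on the bed and both red clips snapped over its catch bars, and the job is handed in (no verdict was shown).

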